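# Refit the slicing disc, spacer and retaining cap on the vegetable slicer

### The arm

A 6-joint arm with a two-finger parallel gripper is mounted at the origin on a cart in front of the work surface, level with it; the furniture and walls round the work are solid. World frame = base frame: x ahead of the robot, y to its left, z up, the work surface at z = 0. Lengths are in m, angles in rad, forces in N, time in s.
With the tool pointing down it reaches from about 0.3 to 0.775 m from the base axis. Payload 14.6 kg.
Tool frame: the origin (TCP) lies on the centre line of the jaws, within the pads' length; the fingertips stand 25 mm ahead of it and the grasp point (between the pads) lies 6 mm ahead of it (arm.tip_reach is the z of the fingertips in the tool frame, in m); z points along the fingers, y is the line along which they close (so a half turn about z gives the same grasp; the last joint's range is limited). The gripper opens to 94 mm and grips with 3 to 60 N. Pads are 16 mm wide; open, the fingers measure 119 mm over their backs; the gripper's body (75 mm by 177 mm) begins 78 mm behind the grasp point.
Start: joints at [-1.406, 0.3, 1.521, -0, 1.321, -0.067], TCP at [0.126, -0.535, 0.23] pointing down, gripper open.
Joint ranges: [-3.03, 3.03], [-0.79, 2.21], [0.23, 2.52], [-1.04, 4.18], [0, 3.07], [-2.55, 2.55]. Speed limits (rad/s): [2.22, 2.22, 2.57, 3.14, 3.14, 3.14].

### API

Orientations are given as [roll, pitch, yaw] about the fixed x, y, z axes, in that order (R = Rz(yaw) Ry(pitch) Rx(roll)).
In Python, from rig import arm gives the robot as it stands. The module is installed in compiled form; this text tells all that it offers.
- The arm moves only by the tool apply_moves, never from a script. Its argument "series" is a list of rows, each a list of 6 numbers: the shift along the tool's x, y, z in cm, then the turn, a rotation vector about the tool's x, y, z in degrees. In form: [[dx, dy, dz, wx, wy, wz], ...]. A call has 1 to 10 rows; each row shifts and turns the commanded pose from where the row before left it, along the tool's axes as they then stand; what a row does not reach is not made up. A row lasts 1/8 s, in which the tool goes at most 62.5 mm and 10.7 degrees, less where a joint would pass 70% of its speed; a pose out of reach is approached as far as the arm can. A call is refused whole if a number of a shift passes 6.25 or a number of a turn 10.7, either way. A call with a gripper value outside its range is refused whole. "jaw" is the finger opening in cm, from 0 to 9.4, set as the call begins (left out, the last holds). The fingers move at their own pace and stop on an object; "newtons" is the grip in N (left out, the last holds). Time passes only in rows, so rows that do not move let the fingers close. It gives the time, the measured TCP pose, the force, the opening and the grip force at its end, in the units of the state.
- arm.get_state(): the state, without advancing time (a new reading comes with each control period).
- arm.get_image(name): name is "scene" or "top"; returns a dict with "image" (384x512x3 uint8, red, green, blue), "fov_y" (degrees; the focal length in pixels is half the picture's height over the tangent of half this angle, whatever the lens; pixels are square), "cx", "cy" (the principal point, pixels), "extrinsics" (4x4, takes a point from camera to world coordinates). Camera axes: x right, y down, z forward; pixel columns grow to the right and rows downward; lengths in m; the calibration is good to about 2 mm. A picture is of the moment at which its call begins. There is no depth.
- arm.finish_job(): hands the job in; it is judged then, once.
Trained networks look in the newest picture that a camera, given by its name, has taken for a name from the list of things; names that differ only in an ending like _2 or _b are one class to them, and where a whole thing is asked for, a point or a joint stands for the part that bears it (a point fixed in the world has none). Each returns a list of dicts, best first, with "p" (0 to 1); they miss things now and then, are a little off and sometimes report something else, mostly with a low value. They report only what shows in the picture. A call takes as long as a camera call. They do not tell look-alikes from the thing itself.
- arm.look_for(camera, label): "rect" ([centre column, centre row, width, height] as shares, 0 to 1, of the picture: columns of its width, rows of its height, round what is visible of it).
- arm.cut_out(camera, label): "mask" (384x512 bool, what is visible of it) and "rect" ([centre column, centre row, width, height] as shares, 0 to 1, of the picture: columns of its width, rows of its height, round what is visible of it).
- arm.tip_of(camera, label): "position" ([column, row] as shares, 0 to 1, of the picture: columns of its width, rows of its height: a listed point, or the origin of a listed thing).
The state is a dict: "clock": time; "joint_pos": joint angles; "qd": joint speeds; "joint_torque": joint torques, N m; "position": TCP position; "eef_rot": TCP orientation; "contact_force": force on the tool from outside, world axes, zero at the start; "ft_torque": the same for the moment, N m; "grip_width": finger opening in m; "grasp_force": force on a finger pad.
Only numpy, scipy, OpenCV 4.12 (cv2) and the standard library are available. Lean on these libraries where they do the work, as an engineer would, in place of code of your own. Each camera call takes 0.05 s, during which the arm holds its last target. There are 200 camera calls.

### The job

Put the washed vegetable slicer back together: set the steel slicing disc on the spindle, hub up, and turn it until its notched underside drops fully onto the drive dogs; slide the blue spacer sleeve down onto the disc's hub; then press the red cap over the spindle tip until it snaps home on the spacer. Press gently throughout, never with more than about 4 kg of force, let go of everything, and leave the other things on the worktop where they are.

Things in the scene. Friction and masses are not known exactly. Their poses are not given: they have to be found in the camera images.
- slicer_base: motor housing of the vegetable slicer, white, round, 144 mm across, 45 mm high, fixed to the worktop; origin at the centre of its underside, z up. On its axis stands a steel spindle whose brake yields to over 0.3 N m: a dark flange 52 mm across, its top 50 mm above the origin, with drive dogs (see seat) and a post (see spindle_tip)
- seat (a point): point on the spindle's axis at the flange top; axes of the housing. The disc's underside is here when fully down. On the flange: four dogs, radial bars with rounded tops, 90 deg apart, 5 mm wide, 7 mm high, reaching 20 mm from the axis. The angle of the dogs is random, is not the housing's, and is not measured: find it by feel or sight
- disc: steel slicing disc, 110 mm across, plate 9 to 12 mm above its origin, on a grey hub 44 mm across, 34 mm high, bore 22.6 mm; 0.15 kg. Origin: centre of the hub's underside, z up. The lowest 8 mm of hub have four notches 7.6 mm wide along the disc's x and y axes that fit the dogs with about 0.06 rad of play; not lined up, the disc stands on the dogs 7 mm too high
- spacer: blue sleeve, 40 mm across, 24 mm high, through bore 22.6 mm, 0.05 kg, either end up; origin at the centre of its underside, z up. Home: standing on the disc's hub, underside 34 mm above the seat
- cap: red cap, 34 mm across, 32 mm high, closed on top, lip of 14.8 mm bore below, 0.04 kg; origin at the centre of its underside, z up. On the spindle it stops on the catches, underside about 70 mm above the seat; pressed with roughly 10 to 20 N it snaps over them and goes home on the spacer, underside 58 mm above the seat, and stays
- pepper_mill: dark wooden pepper mill, 58 mm across, 170 mm high, bystander; origin under its centre
- salt_shaker: glass salt shaker, 44 mm across, 90 mm high, bystander; origin under its centre
- veg_tomato_1: red tomato, 67 mm, bystander; origin under its centre
- veg_lemon_3: yellow lemon, 70 mm, bystander; origin under its centre
- spindle_tip (a point): tapered top of the post, 82 mm above the seat, on the axis; housing's axes. The post is 20 mm across up to 49 mm above the seat and tapers to a neck 12 mm across at 56 mm; the neck has two sprung brass catches, 19 mm across both
Mind the look-alikes: they are no part of the job. Several things have the shape of the spacer; the one meant has the colours described above. Of the things shaped like the disc, the steel one is meant.

How it is judged:
On the way, in this order (a step that is already met when the one before it is completed fails the run):
1. the disc is fully down on the drive dogs (z of disc in the frame of seat below 0.0025 m and horizontal distance between disc and seat below 0.004 m and angle between disc's own z axis and vertical below 0.08 rad), for 0.2 s.
2. the spacer stands on the disc's hub (z of spacer in the frame of seat between 0.03 and 0.037 m and horizontal distance between spacer and seat below 0.005 m), for 0.2 s.
3. the cap is snapped home (z of cap in the frame of seat below 0.061 m and horizontal distance between cap and seat below 0.005 m), for 0.2 s.
At the end, for the whole second after the job is handed in: Disc level on the dogs, underside within 2.5 mm of the seat, 4 mm of the axis; spacer on its hub, underside 30 to 37 mm above the seat, 5 mm of the axis; cap snapped home upright on the spacer, underside under 61 mm above the seat, 5 mm of the axis; all at rest (all of step 1 and all of step 2 and all of step 3 and angle between cap's own z axis and vertical below 0.12 rad and linear speed of each of disc, cap below 0.02 m/s); the robot touches nothing.
It fails at once if the disc is pressed on the machine with more than 40 N (contact force between disc and slicer_base above 40 N).
It fails at once if the spacer is pressed on the machine or on the disc with more than 40 N (contact force between spacer and slicer_base above 40 N or contact force between spacer and disc above 40 N).
It fails at once if the cap is pressed on the spindle or on the spacer with more than 40 N (contact force between cap and slicer_base above 40 N or contact force between cap and spacer above 40 N).
It fails at once if a bystander is moved by more than 30 mm (distance of any of pepper_mill, salt_shaker, veg_tomato_1, veg_lemon_3 from where it was at the start of the episode above 0.03 m).
It also fails if it takes over 72 s, if anything falls off the work surface, if the arm or the gripper's body presses on something with over 40 N, if the wrist force passes 120 N, or if a joint passes its speed limit or range.

## Working session

There is one attempt and no reset: what is moved stays moved. The work goes in short steps, Python scripts to look and compute and a tool call to move; the robot and the scene stay as the last step left them, time stands still between calls to the robot, and variables do not carry over. Pictures are saved under pics/ and viewed, at most 10 in all, crops included, and the job is handed in when it is done.

Besides the shell and the picture viewer there is one more tool, called as name([rows], argument=value, ...), one row to a line, values as JSON. apply_moves: Moves the arm, as the interface text tells. Its arguments: {"type":"object","properties":{"series":{"type":"array"},"jaw":{"type":"number"},"newtons":{"type":"number"}},"required":["series"]}

```bash
mkdir -p pics
cat > h.py <<'E'
import numpy as np, cv2
from rig import arm
def cam(n):
    d=arm.get_image(n); return d
def ray(d,u,v):
    f=192/np.tan(np.radians(d["fov_y"])/2)
    E=np.array(d["extrinsics"]); r=E[:3,:3]@np.array([(u-d["cx"])/f,(v-d["cy"])/f,1]); return E[:3,3],r
def at(d,u,v,z):
    o,r=ray(d,u,v); return o+r*(z-o[2])/r[2]
def proj(d,p):
    f=192/np.tan(np.radians(d["fov_y"])/2)
    E=np.array(d["extrinsics"]); c=E[:3,:3].T@(np.array(p)-E[:3,3]); return d["cx"]+f*c[0]/c[2],d["cy"]+f*c[1]/c[2]
def save(d,n): cv2.imwrite("pics/"+n,d["image"][:,:,::-1])
E
python3 - <<'E'
from h import *
ims={}
for n in("scene","top"):
    d=cam(n); ims[n]=d; save(d,n+"0.png")
    E=np.array(d["extrinsics"]);print(n,d["fov_y"],d["cx"],d["cy"],E[:3].round(3).tolist())
    for l in "slicer_base disc spacer cap spindle_tip seat pepper_mill salt_shaker veg_tomato_1 veg_lemon_3".split():
        for r in arm.tip_of(n,l)[:4]:
            u,v=r["position"];u*=512;v*=384
            print(l,round(r["p"],2),round(u),round(v),at(d,u,v,0)[:2].round(3))
a=np.hstack([ims["scene"]["image"],ims["top"]["image"]])[:,:,::-1]
print(arm.get_state()); print(arm.tip_reach)
E
```

```text
scene 43.97588638372963 259.82299982124306 187.19030451051188 [[-0.87, -0.348, 0.349, 0.085], [-0.493, 0.605, -0.625, 0.686], [0.006, -0.716, -0.698, 1.036]]
slicer_base 0.77 237 274 [0.493 0.072]
disc 0.97 298 209 [ 0.458 -0.219]
disc 0.97 187 312 [0.542 0.23 ]
spacer 0.7 252 203 [ 0.59  -0.171]
spacer 0.49 249 229 [ 0.545 -0.077]
cap 0.58 284 170 [ 0.573 -0.349]
spindle_tip 0.8 236 238 [ 0.562 -0.029]
seat 0.82 238 259 [0.518 0.03 ]
seat 0.74 361 167 [ 0.361 -0.488]
pepper_mill 0.61 180 202 [ 0.781 -0.065]
salt_shaker 0.73 202 196 [ 0.738 -0.118]
veg_lemon_3 0.51 361 166 [ 0.366 -0.495]
top 42.0733049199419 258.06880183329105 189.02564932678447 [[0.048, -0.953, 0.299, 0.131], [-0.999, -0.043, 0.023, -0.179], [-0.009, -0.299, -0.954, 1.497]]
slicer_base 0.66 191 217 [0.5   0.061]
disc 0.85 139 205 [0.531 0.224]
disc 0.76 278 236 [ 0.453 -0.212]
spacer 0.68 271 187 [ 0.609 -0.183]
spacer 0.58 240 206 [ 0.542 -0.09 ]
cap 0.56 327 198 [ 0.581 -0.358]
spindle_tip 0.74 182 205 [0.538 0.093]
seat 0.78 186 211 [0.518 0.077]
veg_tomato_1 0.94 377 241 [ 0.45  -0.513]
veg_lemon_3 0.56 364 271 [ 0.358 -0.472]
{'clock': 1.1, 'joint_pos': array([-1.40561223e+00,  2.99916317e-01,  1.52098951e+00, -8.33463090e-06,
        1.32070741e+00, -6.66131463e-02]), 'qd': array([ 9.49554828e-05,  4.20125396e-04,  3.50226366e-04, -7.51188870e-04,
       -9.15641994e-04, -1.56705694e-03]), 'joint_torque': array([-3.32246418e-03, -5.31672728e+01, -3.52921236e+01,  7.07865204e-02,
        2.12582736e-02, -1.21144114e-05]), 'position': array([ 0.12633687, -0.53528591,  0.23044107]), 'eef_rot': array([-3.14157158e+00,  6.68707260e-06,  2.31799310e-01]), 'contact_force': array([-0.31154467, -0.60413321, -0.40583452]), 'ft_torque': array([ 0.01097876,  0.03010806, -0.03851974]), 'grasp_force': 0.0, 'grip_width': 0.09424306600901788}
0.025
```

```bash
python3 -c "
import cv2
for n,b in(('scene0',(130,110,400,400)),('top0',(100,140,400,290))):
    i=cv2.imread('pics/'+n+'.png')[b[1]:b[3],b[0]:b[2]]; i=cv2.resize(i,None,fx=2.2 if n=='scene0' else 2.6,fy=2.2 if n=='scene0' else 2.6,interpolation=2);print(i.shape);cv2.imwrite('pics/c_'+n+'.png',i[:600,:800])"
```

```text
(603, 594, 3)
(390, 780, 3)
```

View pics/c_scene0.png

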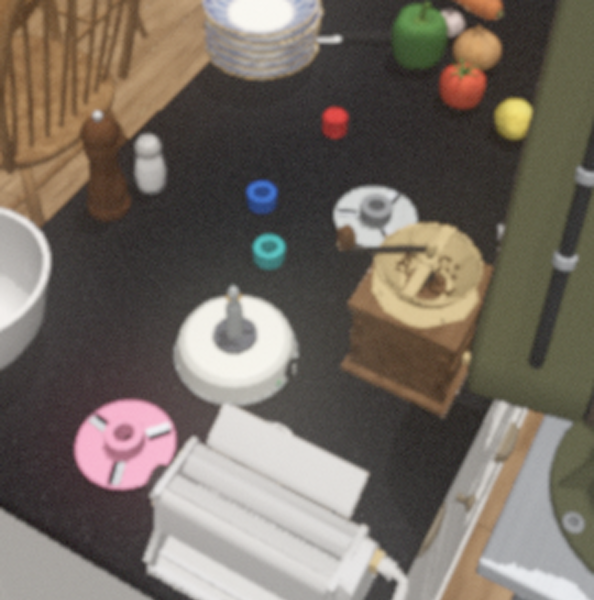

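View pics/c_top0.png

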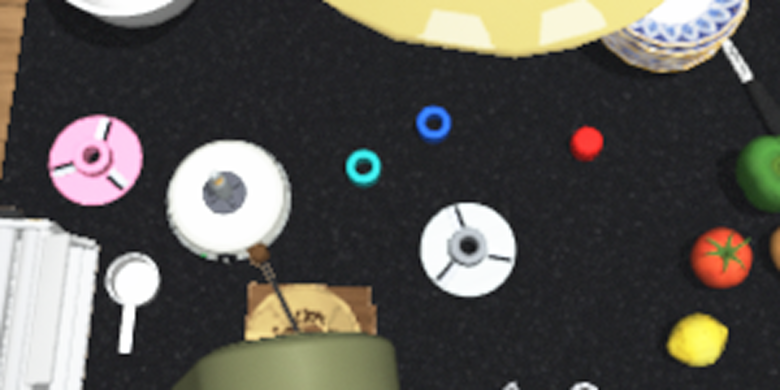

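```bash
cat > fit.py <<'E'
from h import *
from scipy.optimize import minimize
def sil(ds,x,y,r,z0,z1):
    out=[]
    for d in ds:
        t=np.linspace(0,2*np.pi,48)
        P=[proj(d,(x+r*np.cos(a),y+r*np.sin(a),z)) for z in(z0,z1) for a in t]
        h=cv2.convexHull(np.array(P,np.float32)); m=np.zeros((384,512),np.uint8)
        cv2.fillConvexPoly(m,np.round(h*16).astype(np.int32),255,shift=4,lineType=cv2.LINE_AA); out.append(m/255.)
    return out
def fit(ds,ms,x0,r,z0,z1,per=True):
    def c(p,k): 
        return sum(np.abs(s-m).sum() for s,m in zip(sil([ds[i] for i in k],*p,r,z0,z1),[ms[i] for i in k]))
    R=[]
    for k in ([[0],[1],[0,1]]):
        b=minimize(c,x0,args=(k,),method="Nelder-Mead",options=dict(initial_simplex=np.array(x0)+[[0,0],[.01,0],[0,.01]],xatol=1e-4,fatol=.1))
        R.append((b.x.round(4).tolist(),round(b.fun)))
    return R
def near(d,x,y,z,r):
    m=np.zeros((384,512),np.uint8);u,v=proj(d,(x,y,z));u2,_=proj(d,(x,y+r,z));u3,v3=proj(d,(x+r,y,z))
    cv2.circle(m,(int(u),int(v)),int(max(np.hypot(u3-u,v3-v),abs(u2-u))),1,-1);return m>0
def tri(ds,px):
    A=[];b=[]
    for d,(u,v) in zip(ds,px):
        o,r=ray(d,u,v);r/=np.linalg.norm(r);M=np.eye(3)-np.outer(r,r);A.append(M);b.append(M@o)
    p=np.linalg.lstsq(np.vstack(A),np.hstack(b),rcond=None)[0];return p.round(4)
E
python3 - <<'E'
from fit import *
ds=[cam("scene"),cam("top")]
H=[cv2.cvtColor(d["image"],cv2.COLOR_RGB2HSV).astype(int) for d in ds]
red=[((h[...,0]<8)|(h[...,0]>172))&(h[...,1]>150)&(h[...,2]>70) for h in H]
blue=[(abs(h[...,0]-109)<9)&(h[...,1]>110)&(h[...,2]>60) for h in H]
for nm,M,x,y,r,z1 in(("cap",red,.577,-.353,.017,.032),("spacer",blue,.6,-.177,.02,.024)):
    ms=[]
    for d,m in zip(ds,M):
        m=(m&near(d,x,y,z1/2,.05)).astype(np.uint8)
        cs,_=cv2.findContours(m,0,2);o=np.zeros_like(m);cv2.drawContours(o,cs,-1,1,-1);ms.append(o)
    print(nm,fit(ds,ms,[x,y],r,0,z1),[m.sum() for m in ms])
for nm,x,y,r,z0,z1 in(("disc",.455,-.215,.055,.009,.012),("base",.497,.067,.072,0,.045)):
    ms=[]
    for d,h in zip(ds,H):
        m=((h[...,2]>110)&(h[...,1]<70)&near(d,x,y,z1/2,r*1.25)).astype(np.uint8)
        cs,_=cv2.findContours(m,0,2);c=max(cs,key=cv2.contourArea);o=np.zeros_like(m);cv2.fillConvexPoly(o,cv2.convexHull(c),1);ms.append(o)
    print(nm,fit(ds,ms,[x,y],r,z0,z1),[m.sum() for m in ms])
for nm in("seat","spindle_tip"):
    px=[np.array(arm.tip_of(c,nm)[0]["position"])*[512,384] for c in("scene","top")]
    print(nm,tri(ds,px))
print("knob",tri(ds,[(287.7,217.7),(200,237.3)]),"bowlR",tri(ds,[(349,230.5),(239,265)]))
cv2.imwrite("pics/both.png",cv2.resize(np.hstack([d["image"] for d in ds])[:,:,::-1],(800,300),interpolation=3))
E
```

```text
cap [([0.5836, -0.3517], 31), ([0.5856, -0.3514], 18), ([0.5849, -0.3516], 52)] [np.uint64(134), np.uint64(139)]
spacer [([0.6018, -0.1707], 19), ([0.6027, -0.1689], 16), ([0.6022, -0.1699], 38)] [np.uint64(193), np.uint64(173)]
disc [([0.4527, -0.2166], 67), ([0.4525, -0.2155], 38), ([0.4525, -0.2161], 106)] [np.uint64(842), np.uint64(1082)]
base [([0.4956, 0.0699], 258), ([0.4951, 0.0664], 216), ([0.4961, 0.0684], 481)] [np.uint64(2430), np.uint64(1787)]
seat [0.4976 0.0725 0.0553]
spindle_tip [0.4931 0.0787 0.1462]
knob [ 0.3944 -0.0016  0.2047] bowlR [ 0.3041 -0.1064  0.1274]
```

View pics/both.png

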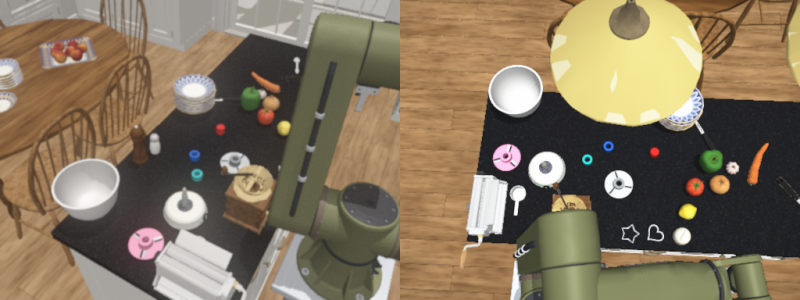

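```bash
cat > ov.py <<'E'
from fit import *
def overlay(ds,x,y,name,boxes=((195,225,285,300),(150,175,235,250)),S=8):
    o=[]
    for d,b in zip(ds,boxes):
        i=cv2.resize(d["image"][b[1]:b[3],b[0]:b[2],::-1],None,fx=S/2,fy=S/2,interpolation=cv2.INTER_CUBIC)
        def L(r,z,col):
            P=np.array([proj(d,(x+r*np.cos(a),y+r*np.sin(a),z)) for a in np.linspace(0,6.283,60)])
            cv2.polylines(i,[np.round((P+.5-[b[0],b[1]])*S/2).astype(np.int32)],True,col,1)
        L(.072,.045,(0,0,255));L(.072,.0,(0,0,255));L(.026,.05,(0,255,0));L(.01,.099,(255,0,0));L(.006,.106,(255,0,255));L(.006,.132,(255,0,255))
        o.append(i)
    h=min(a.shape[0] for a in o);cv2.imwrite("pics/"+name,np.hstack([a[:h] for a in o])[:600,:800])
E
python3 - <<'E'
from ov import *
ds=[cam("scene"),cam("top")]
overlay(ds,.4955,.068,"ov1.png",S=9)
E
```

```text
(no output)
```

View pics/ov1.png

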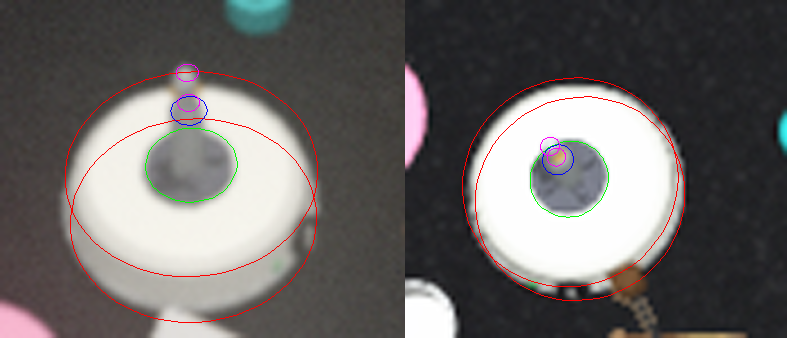

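apply_moves([
  [4.35,-2.62,0,0,0,0],
  [4.35,-2.62,0,0,0,0],
  [4.35,-2.62,0,0,0,0],
  [4.35,-2.62,0,0,0,0],
  [4.35,-2.62,0,0,0,0],
  [4.35,-2.62,0,0,0,0],
  [4.35,-2.62,0,0,0,0],
  [4.35,-2.62,0,0,0,0],
  [4.35,-2.62,0,0,0,0],
  [0,0,5,0,0,0],
], jaw=9.4, newtons=8)

```text
clock: 2.75
position: [0.4563, -0.2144, 0.1824]
eef_rot: [3.137, -0.005, 0.236]
contact_force: [0.0, 0.6, -1.1]
grip_width: 0.0941
grasp_force: 0.0
```

```bash
cat > go.py <<'E'
import sys,numpy as np
from rig import arm
from scipy.spatial.transform import Rotation as R
s=arm.get_state();p=s["position"];e=R.from_euler("xyz",s["eef_rot"])
print("t",round(s["clock"],2),"pos",p.round(4),"rot",s["eef_rot"].round(3),"F",s["contact_force"].round(1),"Tz",s["ft_torque"].round(2),"w",round(s["grip_width"],4),"g",round(s["grasp_force"],1),"q6",s["joint_pos"][[0,5]].round(2))
if len(sys.argv)>3:
    t=np.array([float(a) for a in sys.argv[1:4]]);print("tool shift cm",(e.inv().apply(t-p)*100).round(2))
E
python3 go.py .4525 -.216 .040
```

```text
t 2.75 pos [ 0.4563 -0.2144  0.1824] rot [ 3.137 -0.005  0.236] F [ 0.   0.6 -1.1] Tz [ 0.02  0.04 -0.03] w 0.0941 g 0.0 q6 [-0.51  0.82]
tool shift cm [-0.47  0.   14.23]
```

apply_moves([
  [0,0,4,0,0,0],
  [0,0,4,0,0,0],
  [0,0,3,0,0,0],
  [0,0,1.5,0,0,0],
  [0,0,1,0,0,0],
  [0,0,0.5,0,0,0],
  [0,0,0,0,0,0],
])

```text
clock: 3.62
position: [0.4534, -0.216, 0.0408]
eef_rot: [3.141, -0.0, 0.232]
contact_force: [-0.7, -0.1, 0.3]
grip_width: 0.0945
grasp_force: 0.0
```

apply_moves([
  [0,0,0,0,0,0],
  [0,0,0,0,0,0],
  [0,0,0,0,0,0],
  [0,0,0,0,0,0],
], jaw=4.0)

```text
clock: 4.12
position: [0.4532, -0.2159, 0.0405]
eef_rot: [3.141, -0.0, 0.232]
contact_force: [-0.5, -0.1, 0.3]
grip_width: 0.0578
grasp_force: 0.0
```

Fingers are slow; let them close, then reopen, turn 90° (toward yaw 1.8) and close again.

apply_moves([
  [0,0,0,0,0,0],
  [0,0,0,0,0,0],
  [0,0,0,0,0,0],
  [0,0,0,0,0,0],
])

```text
clock: 4.62
position: [0.4532, -0.2158, 0.0404]
eef_rot: [-3.142, 0.0, 0.232]
contact_force: [0.1, 0.1, 0.3]
grip_width: 0.0441
grasp_force: 8.0
```

apply_moves([
  [0,0,0,0,0,0],
  [0,0,0,0,0,0],
  [0,0,0,0,0,-10],
  [0,0,0,0,0,-10],
  [0,0,0,0,0,-10],
  [0,0,0,0,0,-10],
  [0,0,0,0,0,-10],
  [0,0,0,0,0,-10],
  [0,0,0,0,0,-10],
  [0,0,0,0,0,-10],
], jaw=6.5)

```text
clock: 5.88
position: [0.4532, -0.2159, 0.0404]
eef_rot: [3.142, 0.0, 1.634]
contact_force: [0.1, 0.3, -0.5]
grip_width: 0.0653
grasp_force: 0.0
```

apply_moves([
  [0,0,0,0,0,-10],
  [0,0,0,0,0,0],
  [0,0,0,0,0,0],
  [0,0,0,0,0,0],
  [0,0,0,0,0,0],
  [0,0,0,0,0,0],
], jaw=4.0, newtons=15)

```text
clock: 6.62
position: [0.4532, -0.2158, 0.0404]
eef_rot: [-3.142, -0.0, 1.802]
contact_force: [0.3, -0.5, -0.0]
grip_width: 0.044
grasp_force: 15.0
```

```bash
python3 - <<'E'
from fit import *
ds=[cam("scene"),cam("top")];save(ds[0],"g1s.png");save(ds[1],"g1t.png")
o=[]
for d in ds:
    u,v=map(int,proj(d,(.453,-.216,.02)));o.append(cv2.resize(d["image"][v-45:v+45,u-45:u+45,::-1],(400,400),interpolation=2))
cv2.imwrite("pics/g1.png",np.hstack(o))
E
python3 go.py
```

```text
t 6.72 pos [ 0.4532 -0.2159  0.0404] rot [ 3.142 -0.     1.802] F [-0.6 -0.  -0.9] Tz [-0.04 -0.08 -0.01] w 0.0439 g 15.0 q6 [-0.52 -0.75]
```

View pics/g1.png

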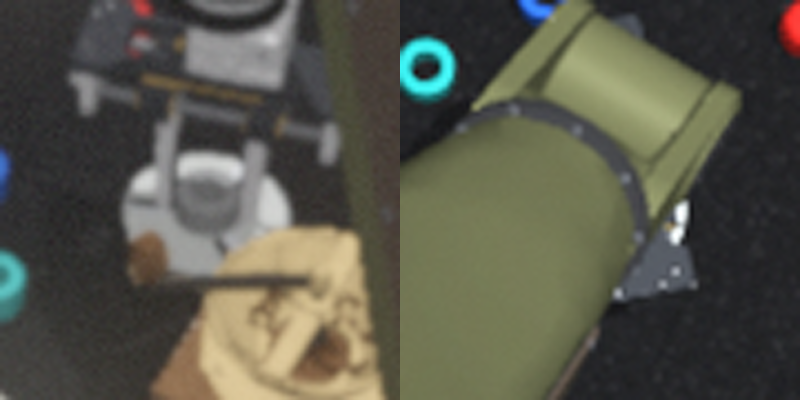

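Run:
```python
from fit import *
ds=[cam("scene"),cam("top")]
for d,n in zip(ds,("scene0","top0")): d["image"]=cv2.imread(f"pics/{n}.png")[:,:,::-1]
for k,d in enumerate(ds):
    g=cv2.cvtColor(np.ascontiguousarray(d["image"]),cv2.COLOR_RGB2GRAY).astype(float)
    w=np.median(g[near(d,.496,.068,.048,.05)]); nr=near(d,.496,.068,.05,.034)
    lo=np.percentile(g[nr],15);m=((g<(w+lo)/2)&nr).astype(np.uint8)
    # soft fit: compare to silhouettes of flange + post
    post=[(.01,.05,.099),(.006,.099,.132)]
    def c(p):
        s=sil([d],*p,.026,.045,.05)[0]
        for r,a,b in post: s=np.maximum(s,sil([d],*p,r,a,b)[0])
        soft=np.clip((w-g)/(w-lo),0,1)*near(d,.496,.068,.06,.045)
        return (((s-soft)**2)*near(d,.496,.068,.05,.034)).sum()
    b=minimize(c,[.496,.068],method="Nelder-Mead",options=dict(initial_simplex=np.array([.496,.068])+[[-.004,-.004],[.004,0],[0,.004]]))
    print(k,b.x.round(4),b.fun,m.sum())
    ys,xs=np.nonzero(m);print(at(d,xs.mean(),ys.mean(),.05).round(4))
```

```text
0 [0.4972 0.0681] 28.165479121795777 297
[0.4978 0.0675 0.05  ]
1 [0.497  0.0685] 45.05138973127679 212
[0.4969 0.0679 0.05  ]
```

apply_moves([
  [0,0,-2,0,0,0],
  [0,0,-4,0,0,0],
  [0,0,-5,0,0,0],
  [0,0,-5,0,0,0],
  [0,0,0,0,0,0],
])

```text
clock: 7.45
position: [0.4543, -0.2164, 0.2037]
eef_rot: [3.137, 0.004, 1.803]
contact_force: [-0.4, -0.3, -3.0]
grip_width: 0.0438
grasp_force: 15.0
```

```bash
python3 go.py .4956 .0675 .20
```

```text
t 7.45 pos [ 0.4543 -0.2164  0.2037] rot [3.137 0.004 1.803] F [-0.4 -0.3 -3. ] Tz [-0.06 -0.06 -0.  ] w 0.0438 g 15.0 q6 [-0.52 -0.75]
tool shift cm [26.68 10.54  0.31]
```

apply_moves([
  [4.44,1.81,0,0,0,0],
  [4.44,1.81,0,0,0,0],
  [4.44,1.81,0,0,0,0],
  [4.44,1.81,0,0,0,0],
  [4.44,1.81,0,0,0,0],
  [4.44,1.81,0,0,0,0],
  [0,0,0,0,0,0],
  [0,0,1,0,0,0],
  [0,0,1,0,0,0],
  [0,0,0,0,0,0],
])

```text
clock: 8.7
position: [0.4972, 0.0675, 0.1792]
eef_rot: [-3.14, -0.0, 1.801]
contact_force: [0.8, -0.1, -2.3]
grip_width: 0.0437
grasp_force: 15.0
```

```bash
python3 go.py .4975 .0685 .1804
python3 - <<'E'
from fit import *
d=cam("scene");u,v=map(int,proj(d,(.497,.068,.13)))
cv2.imwrite("pics/p1.png",cv2.resize(d["image"][v-60:v+60,u-60:u+60,::-1],(600,600),interpolation=2))
E
```

```text
t 8.7 pos [0.4972 0.0675 0.1792] rot [-3.14  -0.     1.801] F [ 0.8 -0.1 -2.3] Tz [-0.08 -0.07  0.05] w 0.0437 g 15.0 q6 [ 0.06 -0.17]
tool shift cm [ 0.09  0.05 -0.12]
```

View pics/p1.png

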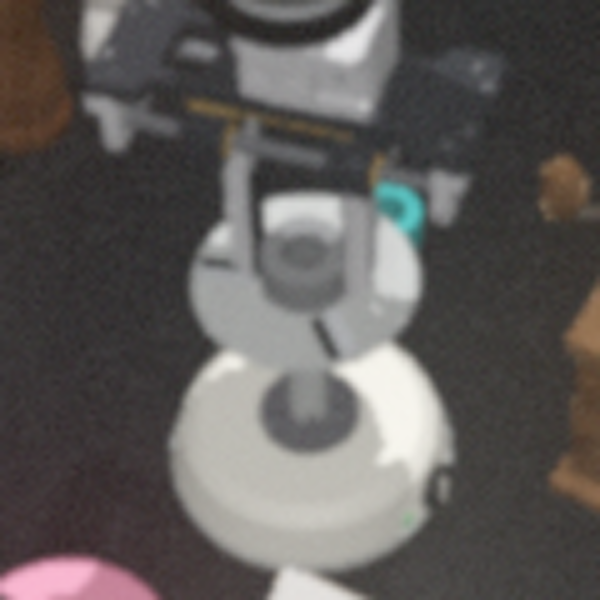

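apply_moves([
  [0.05,0,0.8,0,0,0],
  [0,0,0.8,0,0,0],
  [0,0,0.8,0,0,0],
  [0,0,0.8,0,0,0],
  [0,0,0,0,0,0],
])

```text
clock: 9.38
position: [0.4973, 0.0689, 0.1477]
eef_rot: [-3.14, -0.0, 1.803]
contact_force: [0.2, -0.8, -1.0]
grip_width: 0.0436
grasp_force: 15.0
```

```bash
python3 go.py .4975 .0685 .1074
```

```text
t 9.38 pos [0.4973 0.0689 0.1477] rot [-3.14  -0.     1.803] F [ 0.2 -0.8 -1. ] Tz [-0.05 -0.15  0.02] w 0.0436 g 15.0 q6 [ 0.06 -0.17]
tool shift cm [-0.04  0.01  4.03]
```

apply_moves([
  [0,0,0.5,0,0,0],
  [0,0,0.5,0,0,0],
  [0,0,0.5,0,0,0],
  [0,0,0,0,0,0],
])

```text
clock: 9.88
position: [0.4974, 0.0688, 0.133]
eef_rot: [-3.141, -0.0, 1.803]
contact_force: [0.4, 0.2, -1.8]
grip_width: 0.0439
grasp_force: 15.0
```

apply_moves([
  [0,0,0.6,0,0,0],
  [0,0,0.6,0,0,0],
  [0,0,0.6,0,0,0],
  [0,0,0.5,0,0,0],
  [0,0,0,0,0,0],
])

```text
clock: 10.5
position: [0.4974, 0.0689, 0.11]
eef_rot: [-3.141, -0.0, 1.803]
contact_force: [0.8, -0.2, -1.8]
grip_width: 0.0439
grasp_force: 15.0
```

apply_moves([
  [0,0,0.5,0,0,0],
  [0,0,0.4,0,0,0],
  [0,0,0.2,0,0,0],
  [0,0,0.1,0,0,0],
  [0,0,0.1,0,0,0],
  [0,0,0,0,0,0],
])

```text
clock: 11.25
position: [0.4976, 0.0689, 0.0975]
eef_rot: [3.142, 0.0, 1.803]
contact_force: [-0.1, 0.3, -1.1]
grip_width: 0.0435
grasp_force: 15.0
```

```bash
python3 go.py
```

```text
t 11.25 pos [0.4976 0.0689 0.0975] rot [3.142 0.    1.803] F [-0.1  0.3 -1.1] Tz [-0.   -0.09  0.04] w 0.0435 g 15.0 q6 [ 0.06 -0.17]
```

apply_moves([
  [0,0,0.1,0,0,0],
  [0,0,0.05,0,0,0],
  [0,0,0,0,0,0],
])

```text
clock: 11.62
position: [0.4978, 0.0689, 0.097]
eef_rot: [3.141, 0.0, 1.803]
contact_force: [-5.8, -0.8, 12.8]
grip_width: 0.0435
grasp_force: 15.0
```

apply_moves([
  [0,0,-0.03,0,0,3],
  [0,0,0,0,0,3],
  [0,0,0,0,0,3],
  [0,0,0,0,0,3],
])

```text
clock: 12.12
position: [0.4982, 0.0688, 0.0972]
eef_rot: [3.14, 0.0, 1.592]
contact_force: [-1.1, -1.3, 7.4]
grip_width: 0.0435
grasp_force: 15.0
```

apply_moves([
  [0,0,0,0,0,3],
  [0,0,0,0,0,3],
  [0,0,0,0,0,3],
  [0,0,0,0,0,3],
])

```text
clock: 12.62
position: [0.4982, 0.0688, 0.0971]
eef_rot: [3.14, -0.0, 1.382]
contact_force: [-1.0, -0.7, 6.5]
grip_width: 0.0433
grasp_force: 15.0
```

apply_moves([
  [0,0,0,0,0,3],
  [0,0,0,0,0,3],
  [0,0,0,0,0,3],
  [0,0,0,0,0,3],
])

```text
clock: 13.12
position: [0.4982, 0.0688, 0.0972]
eef_rot: [3.14, -0.001, 1.173]
contact_force: [-1.0, -0.5, 6.5]
grip_width: 0.0436
grasp_force: 15.0
```

apply_moves([
  [0,0,0,0,0,3],
  [0,0,0,0,0,3],
  [0,0,0,0,0,3],
  [0,0,0,0,0,3],
])

```text
clock: 13.62
position: [0.4982, 0.0689, 0.0972]
eef_rot: [3.14, -0.001, 0.963]
contact_force: [-0.7, -1.3, 7.5]
grip_width: 0.0439
grasp_force: 15.0
```

apply_moves([
  [0,0,0,0,0,3],
  [0,0,0,0,0,3],
  [0,0,0,0,0,3],
  [0,0,0,0,0,3],
])

```text
clock: 14.12
position: [0.4984, 0.0689, 0.0971]
eef_rot: [3.14, -0.002, 0.754]
contact_force: [0.8, -0.6, 4.7]
grip_width: 0.0438
grasp_force: 15.0
```

apply_moves([
  [0,0,0,0,0,3],
  [0,0,0,0,0,3],
  [0,0,0,0,0,3],
  [0,0,0,0,0,3],
])

```text
clock: 14.62
position: [0.4976, 0.0688, 0.0962]
eef_rot: [3.142, -0.0, 0.544]
contact_force: [-0.4, -0.1, -1.7]
grip_width: 0.0436
grasp_force: 15.0
```

apply_moves([
  [0,0,0.15,0,0,0],
  [0,0,0.15,0,0,0],
  [0,0,0,0,0,0],
])

```text
clock: 15.0
position: [0.4975, 0.0689, 0.0931]
eef_rot: [-3.141, 0.0, 0.547]
contact_force: [0.1, 0.8, -1.5]
grip_width: 0.0435
grasp_force: 15.0
```

apply_moves([
  [0,0,0.15,0,0,0],
  [0,0,0.1,0,0,0],
  [0,0,0.08,0,0,0],
  [0,0,0,0,0,0],
])

```text
clock: 15.5
position: [0.4976, 0.0689, 0.0904]
eef_rot: [3.142, -0.0, 0.546]
contact_force: [-2.7, -0.2, 5.2]
grip_width: 0.044
grasp_force: 15.0
```

apply_moves([
  [0,0,0,0,0,0],
  [0,0,0,0,0,0],
  [0,0,0,0,0,0],
  [0,0,0,0,0,0],
  [0,0,-2,0,0,0],
  [0,0,-4,0,0,0],
  [0,0,-5,0,0,0],
  [0,0,-5,0,0,0],
  [0,0,0,0,0,0],
], jaw=9.4)

```text
clock: 16.62
position: [0.4987, 0.069, 0.2534]
eef_rot: [3.139, -0.006, 0.546]
contact_force: [-0.5, -0.2, -0.8]
grip_width: 0.0937
grasp_force: 0.0
```

apply_moves([
  [-0.68,5.17,0,0,0,0],
  [-0.68,5.17,0,0,0,0],
  [-0.68,5.17,0,0,0,0],
  [-0.68,5.17,0,0,0,0],
  [-0.68,5.17,0,0,0,0],
  [0,0,4,0,0,0],
  [0,0,4,0,0,0],
  [0,0,0,0,0,0],
  [0,0,0,0,0,0],
])

```text
clock: 17.75
position: [0.6032, -0.1698, 0.1712]
eef_rot: [3.141, -0.001, 0.546]
contact_force: [0.2, 0.3, -1.0]
grip_width: 0.094
grasp_force: 0.0
```

```bash
python3 go.py .603 -.1697 .031
python3 - <<'E'
from fit import *
d=cam("scene");u,v=map(int,proj(d,(.497,.068,.09)))
cv2.imwrite("pics/p2.png",cv2.resize(d["image"][v-50:v+50,u-60:u+60,::-1],(600,500),interpolation=2))
h=cv2.cvtColor(d["image"],cv2.COLOR_RGB2HSV).astype(int)
m=((h[...,2]>100)&(h[...,1]<60)&near(d,.497,.068,.06,.075)).astype(np.uint8)
E
```

```text
t 17.75 pos [ 0.6032 -0.1698  0.1712] rot [ 3.141e+00 -1.000e-03  5.460e-01] F [ 0.2  0.3 -1. ] Tz [-0.    0.02 -0.02] w 0.094 g 0.0 q6 [-0.33  0.69]
tool shift cm [-0.03 -0.03 14.02]
```

View pics/p2.png

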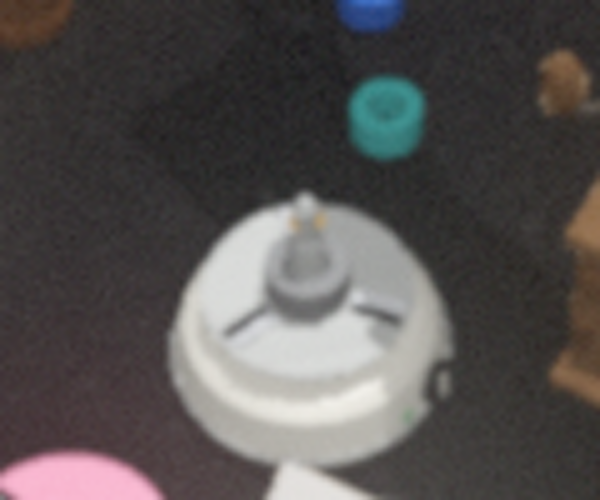

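The disc sits level and low on the housing with the post (305,205) through its hub. On to the spacer.

apply_moves([
  [0,0,4,0,0,0],
  [0,0,4,0,0,0],
  [0,0,3,0,0,0],
  [0,0,1.5,0,0,0],
  [0,0,1,0,0,0],
  [0,0,0.4,0,0,0],
  [0,0,0,0,0,0],
])

```text
clock: 18.68
position: [0.6031, -0.1698, 0.0316]
eef_rot: [3.141, -0.001, 0.546]
contact_force: [0.3, -0.1, -0.3]
grip_width: 0.094
grasp_force: 0.0
```

apply_moves([
  [0,0,0,0,0,0],
  [0,0,0,0,0,0],
  [0,0,0,0,0,0],
  [0,0,0,0,0,0],
  [0,0,0,0,0,0],
  [0,0,0,0,0,0],
  [0,0,0,0,0,0],
  [0,0,0,0,0,0],
], jaw=3.6, newtons=6)

```text
clock: 19.68
position: [0.6027, -0.1697, 0.0309]
eef_rot: [-3.142, 0.0, 0.546]
contact_force: [0.4, 0.6, -0.6]
grip_width: 0.0398
grasp_force: 6.0
```

apply_moves([
  [0,0,0,0,0,0],
  [0,0,0,0,0,0],
  [0,0,0,0,0,-10],
  [0,0,0,0,0,-10],
  [0,0,0,0,0,-10],
  [0,0,0,0,0,-10],
  [0,0,0,0,0,-10],
  [0,0,0,0,0,-10],
  [0,0,0,0,0,-10],
  [0,0,0,0,0,-10],
], jaw=6)

```text
clock: 20.92
position: [0.6028, -0.1697, 0.0309]
eef_rot: [-3.142, 0.0, 1.948]
contact_force: [0.4, 0.4, -0.2]
grip_width: 0.06
grasp_force: 0.0
```

apply_moves([
  [0,0,0,0,0,-10],
  [0,0,0,0,0,0],
  [0,0,0,0,0,0],
  [0,0,0,0,0,0],
  [0,0,0,0,0,0],
  [0,0,0,0,0,0],
], jaw=3.6, newtons=12)

```text
clock: 21.68
position: [0.6028, -0.1697, 0.031]
eef_rot: [3.142, 0.0, 2.116]
contact_force: [0.3, 0.1, 0.5]
grip_width: 0.04
grasp_force: 12.0
```

```bash
python3 go.py
```

```text
t 21.68 pos [ 0.6028 -0.1697  0.031 ] rot [3.142 0.    2.116] F [0.3 0.1 0.5] Tz [-0.05 -0.09 -0.01] w 0.04 g 12.0 q6 [-0.33 -0.88]
```

apply_moves([
  [0,0,-2,0,0,0],
  [0,0,-5,0,0,0],
  [0,0,-5,0,0,0],
  [0,0,-5,0,0,0],
  [0,0,0,0,0,0],
])

```text
clock: 22.3
position: [0.604, -0.1701, 0.2068]
eef_rot: [3.136, 0.007, 2.117]
contact_force: [0.4, -0.2, -0.7]
grip_width: 0.0398
grasp_force: 12.0
```

apply_moves([
  [5.17,0.68,0,0,0,0],
  [5.17,0.68,0,0,0,0],
  [5.17,0.68,0,0,0,0],
  [5.17,0.68,0,0,0,0],
  [5.17,0.68,0,0,0,0],
  [0,0,0,0,0,0],
  [0,0,0.7,0,0,0],
  [0,0,0.7,0,0,0],
  [0,0,0,0,0,0],
  [0,0,0,0,0,0],
])

```text
clock: 23.55
position: [0.4978, 0.0684, 0.1868]
eef_rot: [-3.141, -0.0, 2.116]
contact_force: [-0.4, -1.1, -0.2]
grip_width: 0.0401
grasp_force: 12.0
```

```bash
python3 go.py .4976 .0689 .140
```

```text
t 23.55 pos [0.4978 0.0684 0.1868] rot [-3.141 -0.     2.116] F [-0.4 -1.1 -0.2] Tz [-0.   -0.14  0.03] w 0.0401 g 12.0 q6 [ 0.06 -0.48]
tool shift cm [0.05 0.01 4.68]
```

apply_moves([
  [0.05,0,0.6,0,0,0],
  [0,0,0.6,0,0,0],
  [0,0,0.6,0,0,0],
  [0,0,0.6,0,0,0],
  [0,0,0.6,0,0,0],
  [0,0,0,0,0,0],
])

```text
clock: 24.3
position: [0.4972, 0.0693, 0.1565]
eef_rot: [-3.141, -0.0, 2.117]
contact_force: [-0.2, 0.2, -0.8]
grip_width: 0.0402
grasp_force: 12.0
```

apply_moves([
  [0,0,0.5,0,0,0],
  [0,0,0.5,0,0,0],
  [0,0,0.5,0,0,0],
  [0,0,0,0,0,0],
])

```text
clock: 24.8
position: [0.4972, 0.0693, 0.1415]
eef_rot: [-3.141, -0.0, 2.117]
contact_force: [-0.0, 0.5, -0.5]
grip_width: 0.0401
grasp_force: 12.0
```

apply_moves([
  [0,0,0.5,0,0,0],
  [0,0,0.5,0,0,0],
  [0,0,0.5,0,0,0],
  [0,0,0,0,0,0],
])

```text
clock: 25.3
position: [0.4971, 0.0693, 0.1265]
eef_rot: [-3.141, -0.0, 2.117]
contact_force: [0.4, -0.2, -0.9]
grip_width: 0.0401
grasp_force: 12.0
```

Going well; 11.5 mm left.

apply_moves([
  [0,0,0.4,0,0,0],
  [0,0,0.4,0,0,0],
  [0,0,0.2,0,0,0],
  [0,0,0.1,0,0,0],
  [0,0,0,0,0,0],
])

```text
clock: 25.92
position: [0.4974, 0.0693, 0.116]
eef_rot: [3.142, -0.0, 2.117]
contact_force: [0.4, -0.4, 0.4]
grip_width: 0.04
grasp_force: 12.0
```

apply_moves([
  [0,0,0.07,0,0,0],
  [0,0,0,0,0,0],
])

```text
clock: 26.18
position: [0.4973, 0.0693, 0.1153]
eef_rot: [-3.142, 0.0, 2.117]
contact_force: [0.3, 0.2, -0.8]
grip_width: 0.0402
grasp_force: 12.0
```

apply_moves([
  [0,0,0.06,0,0,0],
  [0,0,0,0,0,0],
])

```text
clock: 26.42
position: [0.4974, 0.0693, 0.1148]
eef_rot: [3.141, 0.0, 2.117]
contact_force: [-0.3, 0.5, 3.6]
grip_width: 0.04
grasp_force: 12.0
```

apply_moves([
  [0,0,0,0,0,0],
  [0,0,0,0,0,0],
  [0,0,0,0,0,0],
  [0,0,0,0,0,0],
  [0,0,-2,0,0,0],
  [0,0,-4,0,0,0],
  [0,0,-4,0,0,0],
  [0,0,-4,0,0,0],
  [0,0,0,0,0,0],
], jaw=7.5)

```text
clock: 27.55
position: [0.4982, 0.0694, 0.2574]
eef_rot: [3.137, 0.002, 2.117]
contact_force: [0.3, -0.2, -1.4]
grip_width: 0.075
grasp_force: 0.0
```

apply_moves([
  [-5.07,-1.79,0,0,0,0],
  [-5.07,-1.79,0,0,0,0],
  [-5.07,-1.79,0,0,0,0],
  [-5.07,-1.79,0,0,0,0],
  [-5.07,-1.79,0,0,0,0],
  [-5.07,-1.79,0,0,0,0],
  [-5.07,-1.79,0,0,0,0],
  [-5.07,-1.79,0,0,0,0],
  [0,0,0,0,0,-7],
  [0,0,0,0,0,-7],
])

```text
clock: 28.8
position: [0.5852, -0.3523, 0.2524]
eef_rot: [-3.141, -0.003, 2.364]
contact_force: [-0.4, -0.0, 0.1]
grip_width: 0.0746
grasp_force: 0.0
```

apply_moves([
  [0,0,4,0,0,0],
  [0,0,4,0,0,0],
  [0,0,0,0,0,0],
])

```text
clock: 29.18
position: [0.5843, -0.3508, 0.1704]
eef_rot: [-3.14, -0.007, 2.361]
contact_force: [0.7, -0.8, 0.9]
grip_width: 0.0749
grasp_force: 0.0
```

```bash
python3 go.py .5855 -.3514 .033
python3 - <<'E'
from fit import *
d=cam("scene");u,v=map(int,proj(d,(.497,.068,.09)));a=d["image"][v-50:v+50,u-60:u+60]
u,v=map(int,proj(d,(.59,-.36,.09)));b=d["image"][max(0,v-50):,max(0,u-40):][:100,:100]
cv2.imwrite("pics/p3.png",cv2.resize(np.hstack([a,b])[:,:,::-1],None,fx=3.6,fy=3.6,interpolation=2))
E
```

```text
t 29.18 pos [ 0.5843 -0.3508  0.1704] rot [-3.14  -0.007  2.361] F [ 0.7 -0.8  0.9] Tz [ 0.01 -0.14 -0.02] w 0.0749 g 0.0 q6 [-0.59 -1.38]
tool shift cm [-0.22  0.06 13.74]
```

View pics/p3.png

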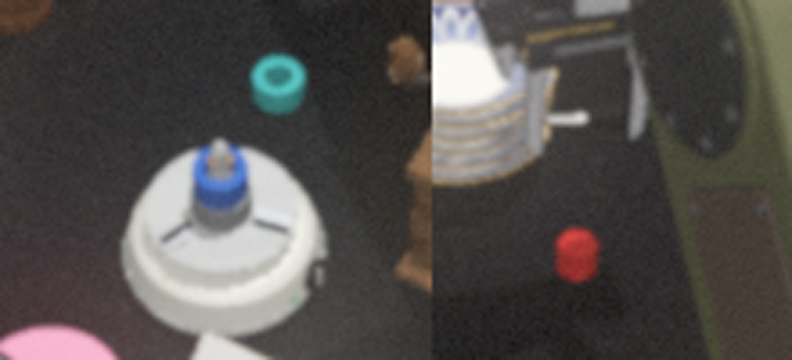

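apply_moves([
  [0,0,3,0,0,0],
  [0,0,3,0,0,0],
  [0,0,3,0,0,0],
  [0,0,0,0,0,0],
  [0,0,0,0,0,0],
])

```text
clock: 29.85
position: [0.5864, -0.3523, 0.0871]
eef_rot: [3.141, 0.003, 2.361]
contact_force: [-0.2, -0.8, 1.1]
grip_width: 0.0748
grasp_force: 0.0
```

```bash
python3 go.py .5855 -.3514 .033
```

```text
t 29.85 pos [ 0.5864 -0.3523  0.0871] rot [3.141e+00 3.000e-03 2.361e+00] F [-0.2 -0.8  1.1] Tz [ 0.05 -0.1  -0.  ] w 0.0748 g 0.0 q6 [-0.59 -1.38]
tool shift cm [ 0.14 -0.    5.41]
```

apply_moves([
  [0,0,2,0,0,0],
  [0,0,2,0,0,0],
  [0,0,1,0,0,0],
  [0,0,0,0,0,0],
  [0,0,0,0,0,0],
  [0,0,0,0,0,0],
])

```text
clock: 30.6
position: [0.5858, -0.3519, 0.0353]
eef_rot: [3.141, 0.001, 2.361]
contact_force: [0.1, -0.0, 0.1]
grip_width: 0.0749
grasp_force: 0.0
```

```bash
python3 go.py .5855 -.3514 .033
```

```text
t 30.6 pos [ 0.5858 -0.3519  0.0353] rot [3.141e+00 1.000e-03 2.361e+00] F [ 0.1 -0.   0.1] Tz [-0.   -0.17 -0.03] w 0.0749 g 0.0 q6 [-0.59 -1.38]
tool shift cm [0.06 0.01 0.23]
```

apply_moves([
  [0.05,0,0.2,0,0,0],
  [0,0,0,0,0,0],
  [0,0,0,0,0,0],
  [0,0,0,0,0,0],
  [0,0,0,0,0,0],
  [0,0,0,0,0,0],
  [0,0,0,0,0,0],
], jaw=3, newtons=35)

```text
clock: 31.48
position: [0.5852, -0.3514, 0.0327]
eef_rot: [3.142, 0.0, 2.361]
contact_force: [0.2, -0.6, 0.2]
grip_width: 0.033
grasp_force: 35.0
```

```bash
python3 go.py .4975 .0691 .033
```

```text
t 31.48 pos [ 0.5852 -0.3514  0.0327] rot [3.142 0.    2.361] F [ 0.2 -0.6  0.2] Tz [ 0.05 -0.07  0.06] w 0.033 g 35.0 q6 [-0.59 -1.38]
tool shift cm [ 3.582e+01  2.371e+01 -3.000e-02]
```

apply_moves([
  [0,0,-2,0,0,0],
  [0,0,-5,0,0,0],
  [0,0,-5,0,0,0],
  [0,0,-5,0,0,0],
  [0,0,0,0,0,0],
])

```text
clock: 32.1
position: [0.5863, -0.352, 0.209]
eef_rot: [3.14, 0.009, 2.361]
contact_force: [0.2, -0.1, -1.5]
grip_width: 0.0337
grasp_force: 35.0
```

apply_moves([
  [4.48,2.96,0,0,0,0],
  [4.48,2.96,0,0,0,0],
  [4.48,2.96,0,0,0,0],
  [4.48,2.96,0,0,0,0],
  [4.48,2.96,0,0,0,0],
  [4.48,2.96,0,0,0,0],
  [4.48,2.96,0,0,0,0],
  [4.48,2.96,0,0,0,0],
  [0,0,0,0,0,0],
  [0,0,0,0,0,0],
])

```text
clock: 33.35
position: [0.4971, 0.0687, 0.2027]
eef_rot: [-3.141, 0.0, 2.361]
contact_force: [0.0, 0.6, -0.8]
grip_width: 0.0332
grasp_force: 35.0
```

apply_moves([
  [0,0,0.7,0,0,0],
  [0,0,0.7,0,0,0],
  [0,0,0,0,0,0],
  [0,0,0,0,0,0],
])

```text
clock: 33.85
position: [0.4972, 0.0689, 0.1886]
eef_rot: [-3.142, -0.0, 2.361]
contact_force: [0.5, 0.2, -0.7]
grip_width: 0.0334
grasp_force: 35.0
```

```bash
python3 go.py .4975 .0691 .1527
python3 - <<'E'
from fit import *
d=cam("scene");u,v=map(int,proj(d,(.497,.068,.13)));a=d["image"][v-50:v+50,u-60:u+60]
cv2.imwrite("pics/p4.png",cv2.resize(a[:,:,::-1],None,fx=6,fy=6,interpolation=2))
E
```

```text
t 33.85 pos [0.4972 0.0689 0.1886] rot [-3.142 -0.     2.361] F [ 0.5  0.2 -0.7] Tz [ 0.01 -0.12  0.06] w 0.0334 g 35.0 q6 [ 0.06 -0.73]
tool shift cm [-0.    0.04  3.59]
```

View pics/p4.png

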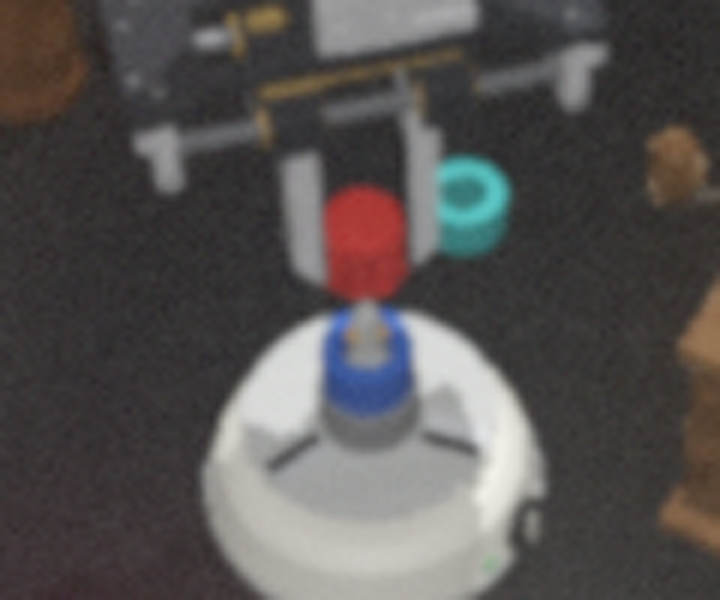

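apply_moves([
  [0,0.03,0.6,0,0,0],
  [0,0,0.6,0,0,0],
  [0,0,0.5,0,0,0],
  [0,0,0.4,0,0,0],
  [0,0,0,0,0,0],
])

```text
clock: 34.52
position: [0.4973, 0.0693, 0.1673]
eef_rot: [-3.141, -0.0, 2.361]
contact_force: [0.0, 0.4, -0.2]
grip_width: 0.033
grasp_force: 35.0
```

apply_moves([
  [0,0,0.4,0,0,0],
  [0,0,0.4,0,0,0],
  [0,0,0.3,0,0,0],
  [0,0,0,0,0,0],
])

```text
clock: 35.02
position: [0.4973, 0.0693, 0.1564]
eef_rot: [-3.141, -0.0, 2.361]
contact_force: [0.7, 0.6, 0.2]
grip_width: 0.0331
grasp_force: 35.0
```

apply_moves([
  [0,0,0.2,0,0,0],
  [0,0,0.15,0,0,0],
  [0,0,0.05,0,0,0],
  [0,0,0,0,0,0],
])

```text
clock: 35.52
position: [0.4973, 0.0693, 0.1526]
eef_rot: [-3.142, -0.0, 2.361]
contact_force: [0.4, 0.2, -0.5]
grip_width: 0.033
grasp_force: 35.0
```

apply_moves([
  [0,0,0.05,0,0,0],
  [0,0,0,0,0,0],
])

```text
clock: 35.78
position: [0.4973, 0.0693, 0.1522]
eef_rot: [-3.142, 0.0, 2.361]
contact_force: [-0.2, -1.2, 1.5]
grip_width: 0.0332
grasp_force: 35.0
```

apply_moves([
  [0,0,0.05,0,0,0],
  [0,0,0.03,0,0,0],
  [0,0,0,0,0,0],
])

```text
clock: 36.15
position: [0.4973, 0.0693, 0.1514]
eef_rot: [-3.142, 0.0, 2.361]
contact_force: [-1.2, -1.9, 1.3]
grip_width: 0.0328
grasp_force: 35.0
```

apply_moves([
  [0,0,0.04,0,0,0],
  [0,0,0,0,0,0],
])

```text
clock: 36.4
position: [0.4974, 0.0693, 0.151]
eef_rot: [3.142, 0.0, 2.361]
contact_force: [-0.4, -1.4, 2.5]
grip_width: 0.033
grasp_force: 35.0
```

apply_moves([
  [0,0,0.06,0,0,0],
  [0,0,0.04,0,0,0],
  [0,0,0,0,0,0],
])

```text
clock: 36.78
position: [0.4974, 0.0693, 0.1501]
eef_rot: [3.141, 0.0, 2.361]
contact_force: [-1.4, -0.7, 4.1]
grip_width: 0.0331
grasp_force: 35.0
```

apply_moves([
  [0,0,0.06,0,0,0],
  [0,0,0.04,0,0,0],
  [0,0,0,0,0,0],
])

```text
clock: 37.15
position: [0.4975, 0.0693, 0.1491]
eef_rot: [3.141, 0.0, 2.361]
contact_force: [-0.9, -0.5, 6.7]
grip_width: 0.0332
grasp_force: 35.0
```

apply_moves([
  [0,0,0.06,0,0,0],
  [0,0,0.04,0,0,0],
  [0,0,0,0,0,0],
])

```text
clock: 37.52
position: [0.4976, 0.0693, 0.1483]
eef_rot: [3.141, 0.001, 2.361]
contact_force: [-1.7, -0.8, 7.0]
grip_width: 0.0329
grasp_force: 35.0
```

apply_moves([
  [0,0,0.06,0,0,0],
  [0,0,0.04,0,0,0],
  [0,0,0,0,0,0],
])

```text
clock: 37.9
position: [0.4973, 0.0692, 0.1468]
eef_rot: [-3.141, 0.0, 2.361]
contact_force: [-0.8, -0.8, 2.5]
grip_width: 0.0329
grasp_force: 35.0
```

apply_moves([
  [0,0,0.06,0,0,0],
  [0,0,0.04,0,0,0],
  [0,0,0,0,0,0],
])

```text
clock: 38.28
position: [0.4973, 0.0693, 0.1459]
eef_rot: [-3.142, -0.0, 2.361]
contact_force: [0.0, -0.5, 3.2]
grip_width: 0.0333
grasp_force: 35.0
```

apply_moves([
  [0,0,0.1,0,0,0],
  [0,0,0.1,0,0,0],
  [0,0,0.1,0,0,0],
  [0,0,0,0,0,0],
])

```text
clock: 38.78
position: [0.4971, 0.0694, 0.1426]
eef_rot: [-3.141, -0.001, 2.361]
contact_force: [-1.6, -0.6, -2.1]
grip_width: 0.0331
grasp_force: 35.0
```

apply_moves([
  [0,0,0.1,0,0,0],
  [0,0,0.08,0,0,0],
  [0,0,0,0,0,0],
])

```text
clock: 39.15
position: [0.4974, 0.0693, 0.1411]
eef_rot: [3.142, -0.0, 2.361]
contact_force: [0.6, 0.1, 0.4]
grip_width: 0.0334
grasp_force: 35.0
```

apply_moves([
  [0,0,0.06,0,0,0],
  [0,0,0.05,0,0,0],
  [0,0,0,0,0,0],
])

```text
clock: 39.52
position: [0.4975, 0.0693, 0.1405]
eef_rot: [3.141, 0.0, 2.361]
contact_force: [-2.2, 1.0, 5.9]
grip_width: 0.033
grasp_force: 35.0
```

Home on the spacer. Release and lift.

apply_moves([
  [0,0,0,0,0,0],
  [0,0,0,0,0,0],
  [0,0,0,0,0,0],
  [0,0,0,0,0,0],
  [0,0,0,0,0,0],
  [0,0,-2,0,0,0],
  [0,0,-4,0,0,0],
  [0,0,-4,0,0,0],
  [0,0,0,0,0,0],
  [0,0,0,0,0,0],
], jaw=7)

```text
clock: 40.78
position: [0.4971, 0.0693, 0.2392]
eef_rot: [-3.141, -0.001, 2.361]
contact_force: [0.1, 0.3, 0.3]
grip_width: 0.0698
grasp_force: 0.0
```

Run:
```python
from fit import *
d=cam("scene");u,v=map(int,proj(d,(.497,.068,.1)));a=d["image"][v-50:v+50,u-60:u+60]
cv2.imwrite("pics/p5.png",cv2.resize(a[:,:,::-1],None,fx=6,fy=6,interpolation=2))
```

```text
(no output)
```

View pics/p5.png

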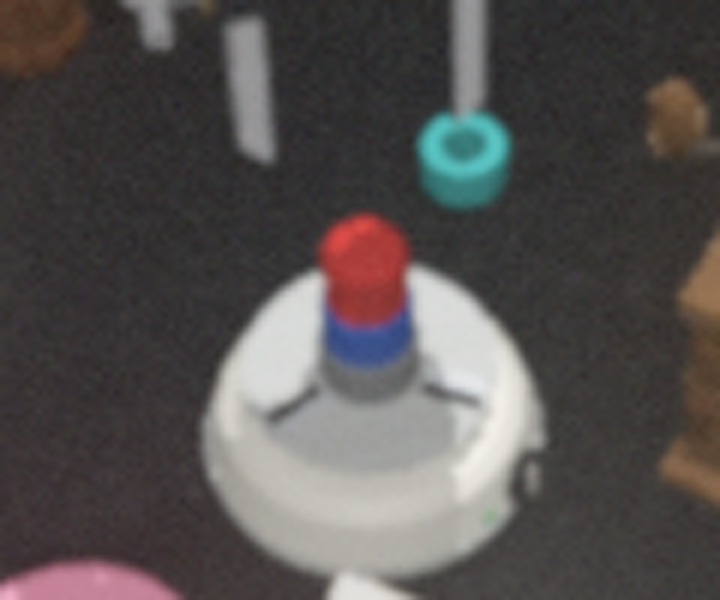

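The cap (365,265) sits flush on the blue spacer, which sits on the hub, and the gripper is clear.

```bash
python3 -c "
from rig import arm
print(arm.finish_job())"
```

```text
the job is handed in; nothing more can be done
None
```

The slicer is reassembled and handed in at about 41 s. By feel and camera, the disc is down on the dogs, the spacer is on its hub and the cap has snapped home; measured force stayed under about 14 N. The hand-in returned no verdict.

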